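# Show the jar's underside to the inspection camera

### The job

Read the date stamp under the smallest jar: take the stylus from its stand, push the recessed button on the inspection camera's base all the way down with the stylus tip to wake the camera, and put the stylus back in its stand until its collar sits on the stand. Then lift the small round jar off the chopping board and hold it still in the air with its underside square to the lens, centred, 100 mm from the glass, without the jar touching the camera, and finish while still holding it there. Leave the other jars, the garlic and the teaspoon where they are.

Things in the scene. Friction and masses are not known exactly. Their poses are not given: they have to be found in the camera images.
- view_point (a point): The point in the air where the centre of the jar's underside belongs: on the lens axis, 100 mm in front of the lens glass. Its z axis is the way the lens looks (up and towards the robot, 23 to 40 degrees from vertical); the jar's axis from bottom to cap shall point the same way. The head's pivot lies 125 mm behind it along z.
- camera_head (a joint): Tilt of the camera head: angle of the lens axis from vertical, rad (0 looks straight up). Stiff; already set, no need to move it.
- button_hole (a point): Centre of the mouth of the round hole, 16 mm across, in the flat top of the camera's grey base, 30 mm above the worktop, in its left half seen from the robot, 100 mm beside the head. A steel button 14 mm across lies in it, its top 6 mm below the mouth; push it straight down.
- camera_button (a joint): Travel of the spring button in that hole, m: 0 out, 0.004 fully down; it starts to move at about 1.4 N and is fully down at about 4.2 N, and springs back.
- stand_mouth (a point): Centre of the upper mouth of the hole in the wooden stylus stand, a fixed block 70 x 70 x 65 mm; the hole is 15 mm across, upright, goes right through, and its mouth is chamfered. 65 mm above the worktop.
- stylus_grip (a point): Point on the stylus axis at which to grip it, 105 mm above the tip. The stylus is 140 mm long and hangs upright in the stand by its collar: steel tip 6 mm across, widening to a 10 mm shank; black collar 24 mm across, 50 to 56 mm above the tip; aluminium handle 12 mm across from there to the top. z axis from tip to top. About 45 g.
- stylus_collar (a point): Centre of the underside of the stylus collar, on its axis, 50 mm above the tip. It rests on the stand, at stand_mouth, when the stylus is put away.
- stylus_tip (a point): The end of the stylus tip, on its axis.
- small_jar_centre (a point): The jar to show: the shortest of the three jars on the board, round, white cap, 36 mm across and 85 mm tall (cap 35 mm across, from 70 mm up). This point is on its axis, half-way up, 42.5 mm above its underside. z axis from bottom to cap. About 140 g.
- small_jar_bottom (a point): Centre of the underside of that jar.
- medium_jar_centre (a point): Bystander: square jar 40 x 40 mm, 102 mm tall, point half-way up. On the board.
- tall_jar_centre (a point): Bystander: round grinder jar 43 mm across, 145 mm tall, point half-way up. On the board.
- board: Wooden chopping board, fixed, 210 (x) x 300 (y) x 21 mm, origin in the centre of its underside. The three jars stand on it in a row along its y, about 95 mm apart, in any order, each up to 30 mm off the row along x.
- camera: The inspection camera, fixed. Grey base 100 (x) x 180 (y) x 30 mm, origin in the centre of its underside. On the half towards -y a black cylindrical head, 52 mm across, 42 mm long, lens ring and glass at its upper end, between two upright plates (tops 86 mm above the worktop, pivot 75 mm above it); the lens looks to -x and up. The button hole is in the half towards +y.
- small_jar: The small jar, origin in the centre of its underside.
- stylus: The stylus, origin at its tip.
- stand: The stylus stand, origin in the centre of its underside.
- garlic: Bystander: garlic bulb, 60 mm across, on the worktop near the robot.
- teaspoon: Bystander: metal teaspoon, 130 mm long, on the worktop near the robot.

How it is judged:
By the outcome, as a careful person would: the job done as asked, in the order asked, and still so for the second after the job is handed in, while the arm keeps its last pose, push and grip.
It also fails if it takes over 53 s, if anything falls off the work surface, if the arm or the gripper's body presses on something with over 40 N, if the wrist force passes 120 N, or if a joint passes its speed limit or range.

### The arm

A 6-joint arm with a two-finger parallel gripper is mounted at the origin on a cart in front of the work surface, level with it; the furniture and walls round the work are solid. World frame = base frame: x ahead of the robot, y to its left, z up, the work surface at z = 0. Lengths are in m, angles in rad, forces in N, time in s.
With the tool pointing down it reaches from about 0.25 to 0.725 m from the base axis. Payload 4 kg.
Tool frame: the origin (TCP) lies on the centre line of the jaws, within the pads' length; the fingertips stand 14 mm ahead of it and the grasp point (between the pads) lies 5 mm behind it; z points along the fingers, y is the line along which they close (so a half turn about z gives the same grasp; the last joint's range is limited). The gripper opens to 85 mm and grips with 20 to 120 N. Pads are 22 mm wide; open, the fingers measure 114 mm over their backs; the gripper's body (76 mm by 85 mm) begins 54 mm behind the grasp point. The pads swing forward as they close: fully open they stand 13 mm farther back than shut.
Start: joints at [-1.292, 0.241, 0.005, 1.335, 0, 1.571], TCP at [0.138, -0.481, 0.245] pointing down, gripper open.
Joint ranges: [-2.72, 2.72], [-1.05, 1.87], [-1.09, 1.28], [-1.99, 2.15], [-1.42, 1.44], [-3.14, 3.14]. Speed limits (rad/s): [2.79, 2.79, 3.14, 3.14, 3.14, 3.14].

### API

Orientations are given as [roll, pitch, yaw] about the fixed x, y, z axes, in that order (R = Rz(yaw) Ry(pitch) Rx(roll)).
In Python, from rig import env, viewer, workorder gives the robot as it stands.
- The arm moves only by the tool carry_out, never from a script. Its argument "plan" is a list that holds one entry, the list of rows, each a list of 7 numbers: the shift along the tool's x, y, z in m, then the turn, a rotation vector about the tool's x, y, z in rad, then the finger opening in m, from 0 to 0.0854. A call has 1 to 5 rows; each row is the pose to reach, as a shift and turn from the pose commanded when the call began, along the tool's axes at that moment; what a row does not reach only later rows make up. A row lasts 1/12 s, in which the tool goes at most 41.7 mm and 7.16 degrees, less where a joint would pass 70% of its speed; a pose out of reach is approached as far as the arm can. A call with a gripper value outside its range is refused whole. The fingers move at their own pace and stop on an object; "newtons" is the grip in N (left out, the last holds). Time passes only in rows, so rows that repeat a pose let the fingers close. It gives the time, the measured TCP pose, the force, the opening and the grip force at its end, in the units of the state.
- env.get_state(): the state, without advancing time (a new reading comes with each control period).
- viewer.snapshot(name): name is "scene" or "top"; returns a dict with "color" (400x640x3 uint8, red, green, blue), "K" (3x3 intrinsics, pixels), "R" (3x3) and "t" (3): a world point X has camera coordinates R X + t. Camera axes: x right, y down, z forward; pixel columns grow to the right and rows downward; lengths in m; the calibration is good to about 2 mm. A picture is of the moment at which its call begins. There is no depth.
- workorder.finish_job(): hands the job in; it is judged then, once.
The state is a dict: "clock": time; "joint_positions": joint angles; "joint_vel": joint speeds; "tau": joint torques, N m; "position": TCP position; "tcp_rot": TCP orientation; "ft_force": force on the tool from outside, world axes, zero at the start; "torque": the same for the moment, N m; "width": finger opening in m; "grasp_force": force on a finger pad.
Only numpy, scipy, OpenCV 4.12 (cv2) and the standard library are available. Lean on these libraries where they do the work, as an engineer would, in place of code of your own. Each camera call takes 0.05 s, during which the arm holds its last target. There are 200 camera calls.

## Working session

There is one attempt and no reset: what is moved stays moved. The work goes in short steps, Python scripts to look and compute and a tool call to move; the robot and the scene stay as the last step left them, time stands still between calls to the robot, and variables do not carry over. Pictures are saved under pics/ and viewed, at most 10 in all, crops included, and the job is handed in when it is done.

Besides the shell and the picture viewer there is one more tool, called after "Call:" as name(argument=value, ...), one argument or row to a line, values as JSON. carry_out: Moves the arm, as the interface text tells. Its arguments: {"type":"object","properties":{"plan":{"type":"array"},"newtons":{"type":"number"}},"required":["plan"]}

```bash
mkdir -p pics; ls
python3 - <<'E'
from rig import env, viewer, workorder
import cv2,numpy as np
for n in("scene","top"):
    s=viewer.snapshot(n); cv2.imwrite(f"pics/{n}0.png",s["color"][:,:,::-1])
    np.savez(f"{n}0.npz",**s)
    print(n,s["K"].tolist(),np.round(-s["R"].T@s["t"],3),np.round(s["R"],3).tolist())
print(env.get_state())
E
```

```text
pics
scene [[374.951258535735, 0.0, 323.98309315218444], [0.0, 374.951258535735, 195.71807213323635], [0.0, 0.0, 1.0]] [0.009 0.661 0.666] [[-0.813, -0.582, 0.001], [-0.303, 0.421, -0.855], [0.497, -0.695, -0.519]]
top [[363.1814115661781, 0.0, 321.21147244794395], [0.0, 363.1814115661781, 203.57999181706617], [0.0, 0.0, 1.0]] [ 0.466 -0.044  1.299] [[-0.007, -1.0, 0.004], [-0.999, 0.007, -0.046], [0.046, -0.004, -0.999]]
{'clock': 0.1, 'joint_positions': array([-1.29198453e+00,  2.41308671e-01,  3.83590795e-03,  1.33521580e+00,
       -2.53577521e-06,  1.57079136e+00]), 'joint_vel': array([ 0.00117138, -0.00168194,  0.00292339, -0.0007017 ,  0.00057957,
       -0.00075955]), 'tau': array([-7.32329609e-04, -3.73137510e+01,  2.53009862e+01,  1.07825841e-02,
       -3.60077775e-05, -5.85941578e-06]), 'position': array([ 0.13745287, -0.48015664,  0.24450764]), 'tcp_rot': array([-3.13970042e+00,  2.52636397e-06,  2.78816777e-01]), 'ft_force': array([-0.05551628,  0.19504433, -0.35343811]), 'torque': array([-0.00128954, -0.03900526, -0.00890302]), 'grasp_force': 0.0, 'width': 0.08554509558158524}
```

View pics/scene0.png

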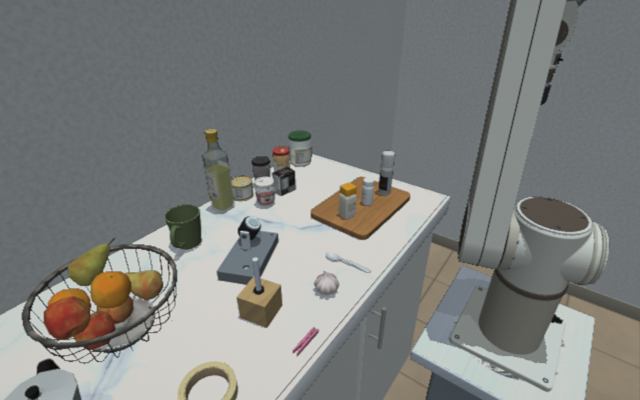

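View pics/top0.png

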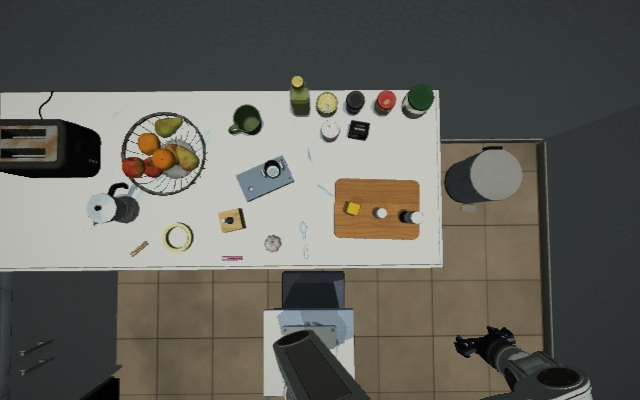

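The top view shows the base at about (265,177), yawed, with its head at (272,168). The stand is at (231,220). The jars are at (353,209) orange and square, (380,213) small with a white cap, and (409,216) the grinder. I'll zoom in on both views.

Run:
```python
import cv2,numpy as np
a=np.load("scene0.npz")["color"][:,:,::-1];b=np.load("top0.npz")["color"][:,:,::-1]
A=cv2.resize(a[170:330,200:420],None,fx=3.5,fy=3.5,interpolation=cv2.INTER_CUBIC)
B1=cv2.resize(b[150:240,210:300],(540,540),interpolation=cv2.INTER_CUBIC)
cv2.imwrite("pics/sc1.png",A);cv2.imwrite("pics/tc1.png",B1)
```

```text
(no output)
```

View pics/sc1.png

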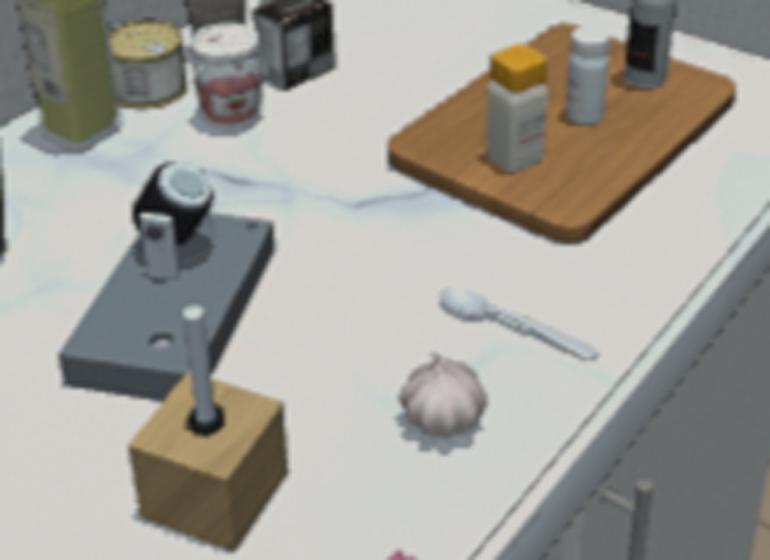

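View pics/tc1.png

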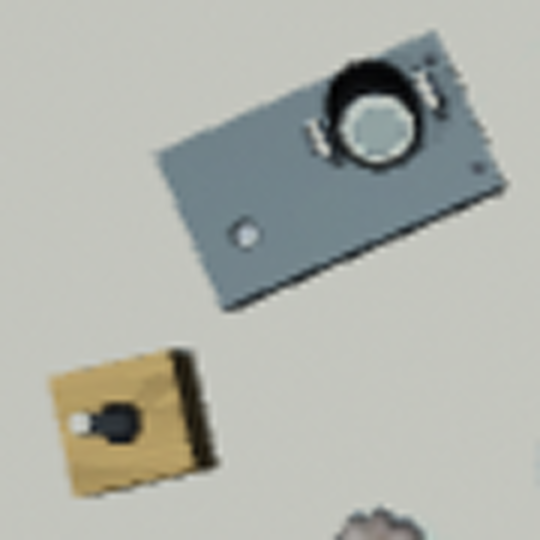

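The scene crop shows the hole at (162,340), collar at (205,420), stylus top at (194,313) and lens at (188,182). The top crop shows the hole at (245,234), collar at (119,424) and lens ring at (376,131). Next I'll triangulate these and check them against the given heights.

```bash
cat > h.py <<'E'
import numpy as np,cv2
D={n:dict(np.load(f"{n}0.npz")) for n in("scene","top")}
def ray(n,p,d=None):
    d=d or D[n]; c=-d["R"].T@d["t"]; v=d["R"].T@np.linalg.inv(d["K"])@[p[0],p[1],1]
    return c,v/np.linalg.norm(v)
def onz(n,p,z):
    c,v=ray(n,p); return c+v*(z-c[2])/v[2]
def tri(ps,pt):
    A=np.zeros((3,3));b=np.zeros(3)
    for n,p in(("scene",ps),("top",pt)):
        c,v=ray(n,p);M=np.eye(3)-np.outer(v,v);A+=M;b+=M@c
    X=np.linalg.solve(A,b); return X
def proj(n,X,d=None):
    d=d or D[n];q=d["K"]@(d["R"]@np.asarray(X,float)+d["t"]);return q[:2]/q[2]
sc=lambda u,v:((u+.5)/3.5-.5+200,(v+.5)/3.5-.5+170)
tc=lambda u,v:((u+.5)/6-.5+210,(v+.5)/6-.5+150)
E
python3 - <<'E'
from h import *
np.set_printoptions(precision=4,suppress=True)
for nm,a,b,z in(("hole",(162,340),(245,233),.03),("collar",(205,418),(119,424),.071),("stytop",(194,312),(80,424),.155),("lens",(188,182),(376,131),.097)):
    print(nm,tri(sc(*a),tc(*b)),"scene@z",onz("scene",sc(*a),z)[:2],"top@z",onz("top",tc(*b),z)[:2])
C=np.array([onz("top",tc(*p),.03)[:2] for p in((160,153),(437,32),(503,183),(228,305))])
print("base",C,np.linalg.norm(np.diff(C,axis=0),axis=1),C.mean(0))
Cs=np.array([onz("scene",sc(*p),.03)[:2] for p in((62,353),(272,227),(190,372))])
print(Cs)
# jar by white mask in top/scene
t=D["top"]["color"];s=D["scene"]["color"]
for n,im,(x0,x1,y0,y1) in(("top",t,(365,395,200,226)),("scene",s,(355,378,170,210))):
    h=cv2.cvtColor(im,cv2.COLOR_RGB2HSV)[y0:y1,x0:x1]
    m=((h[...,1]<70)&(h[...,2]>90)).astype(np.uint8)
    print(n);[print("".join(".#"[k] for k in r)) for r in m]
E
```

```text
hole [0.579  0.1986 0.0283] scene@z [0.5778 0.2   ] top@z [0.5786 0.198 ]
collar [0.4686 0.2623 0.0688] scene@z [0.468  0.2645] top@z [0.4677 0.2609]
stytop [0.4684 0.2614 0.154 ] scene@z [0.4684 0.2626] top@z [0.4677 0.2604]
lens [0.6291 0.1131 0.0962] scene@z [0.6285 0.114 ] top@z [0.6288 0.1128]
base [[0.6258 0.2478]
 [0.6961 0.0857]
 [0.6069 0.0474]
 [0.5366 0.2079]] [0.1766 0.0971 0.1752] [0.6163 0.1472]
[[0.6251 0.2505]
 [0.6028 0.055 ]
 [0.5386 0.2117]]
top
..............................
..............................
..............................
..............................
..............................
..............................
..............................
..............................
..............#####...........
.............########.........
............#########.........
............##########........
...........###########........
...........###########........
...........###########........
............##########........
............#########.........
..............#####...........
..............................
..............................
...........
[... 440 characters left out ...]
####
........############.##
........###########....
........###########....
........###########....
........###########....
........###########....
........###########....
........###########....
.......############....
.......############....
.......############....
.......############....
.......#.##########....
#......###########.....
#......###########.....
##.....###########.....
#......###########.....
#......###########.....
#......###########.....
#......###########.....
#......###########.....
#.......##########.....
#.......##########.....
#.......#########......
#.........#####........
#......................
#......................
.......................
.......................
```

The heights agree: hole 0.028, collar 0.069, stylus top 0.154. The base yaw is about 23.4°. The head tilt is the delicate value, so I'll make one enlarged composite of the head from both views.

Run:
```python
from h import *
a=D["scene"]["color"][:,:,::-1];b=D["top"]["color"][:,:,::-1]
f=lambda im,x,y,w,h:cv2.resize(im[y:y+h,x:x+w],None,fx=14,fy=14,interpolation=cv2.INTER_CUBIC)
cv2.imwrite("pics/head.png",np.hstack([f(a,234,213,28,40),f(b,258,157,28,40)]))
```

```text
(no output)
```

View pics/head.png

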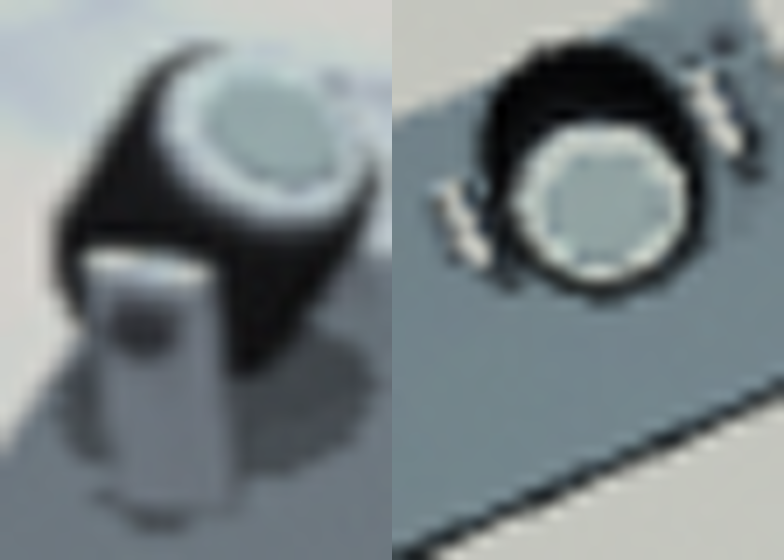

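In the scene half, the lens centre is at (266,132), the pivot screw at (145,325), and the cylinder edges run along (86,-148). In the top half, the lens is at (603,203) and the plate tops are at (463,228) and (720,110). From these I can work out the tilt.

Run:
```python
from h import *
np.set_printoptions(precision=4,suppress=True)
S=lambda u,v:((u+.5)/14-.5+234,(v+.5)/14-.5+213)
T=lambda u,v:((u-392+.5)/14-.5+258,(v+.5)/14-.5+157)
L=tri(S(266,132),T(603,203));print("lens",L)
p1,p2=[onz("top",T(*q),.086) for q in((463,228),(720,110))]
print("plates",p1,p2,np.linalg.norm(p1-p2),"mid",(p1+p2)/2, "yaw",np.degrees(np.arctan2(-(p1-p2)[0],(p1-p2)[1])))
print("screw scene z.075",onz("scene",S(145,325),.075))
yaw=np.radians(23.4);f=np.array([-np.cos(yaw),-np.sin(yaw),0]);l=np.array([-np.sin(yaw),np.cos(yaw),0])
lt=onz("top",T(603,203),L[2])
mid=(p1+p2)/2
print("offset along f: top-only",(lt-mid)@f,"cross",(lt-mid)@l)
sL=onz("scene",S(266,132),.0965);sS=onz("scene",S(145,325),.075)
print("scene offset",(sL-sS)@f,(sL-sS)@l)
for t in range(20,45,4):
    t_=np.radians(t);a=f*np.sin(t_)+np.array([0,0,np.cos(t_)])
    P=L-.025*a
    d=proj("scene",L)-proj("scene",L-.042*a)
    d2=proj("top",L)-proj("top",L-.042*a)
    print(t,"scene dir angle",np.degrees(np.arctan2(-d[1],d[0])),"pz",P[2],"off",.025*np.sin(t_),d2*14)
print("obs",np.degrees(np.arctan2(148,86)))
```

```text
lens [0.6314 0.1128 0.094 ]
plates [0.6258 0.1466 0.086 ] [0.6539 0.085  0.086 ] 0.06770947630532544 mid [0.6398 0.1158 0.086 ] yaw 24.470519942661372
screw scene z.075 [0.6274 0.1523 0.075 ]
offset along f: top-only 0.010040287478694026 cross 0.0002484729089410548
scene offset 0.012311525533206262 -0.0344820837212638
20 scene dir angle 72.33959232523979 pz 0.07048036763172745 off 0.008550503583141718 [ 2.3627 31.3559]
24 scene dir angle 67.07383121848814 pz 0.07113404671031014 off 0.010168416076895006 [ 7.3503 42.0523]
28 scene dir angle 61.75016480185439 pz 0.07189899332990199 off 0.011736789069647272 [12.3119 52.5685]
32 scene dir angle 56.407958979744826 pz 0.0727714807474645 off 0.013247981605830123 [17.2253 62.8576]
36 scene dir angle 51.08776438331876 pz 0.07374725829200147 off 0.014694631307311828 [22.0686 72.873 ]
40 scene dir angle 45.828726799252486 pz 0.0748215720734007 off 0.01606969024216348 [26.8199 82.569 ]
44 scene dir angle 40.66620402234165 pz 0.07598918814290888 off 0.017366459261474933 [31.4575 91.9009]
obs 59.83993916191291
```

Three cues put the tilt at about 29°: edge direction 29.4°, scene offset 29.5°, top offset 24°. That places the view point near (0.585, 0.093, 0.184). The stylus is at (0.468, 0.2615), so I'll move there now, keeping the yaw.

Call:
carry_out(
  plan=[
    [[0.522, -0.622, 0, 0, 0, 0, 0.06], [0.522, -0.622, 0, 0, 0, 0, 0.06], [0.522, -0.622, 0, 0, 0, 0, 0.06], [0.522, -0.622, 0, 0, 0, 0, 0.06], [0.522, -0.622, 0, 0, 0, 0, 0.06]],
  ],
)

```text
clock: 0.52
position: [0.2224, -0.2884, 0.2448]
tcp_rot: [-3.141, 0.0, 0.277]
ft_force: [0.4, -0.4, -0.1]
width: 0.0601
grasp_force: 0.0
```

Call:
carry_out(
  plan=[
    [[0.388, -0.462, 0, 0, 0, 0, 0.06], [0.388, -0.462, 0, 0, 0, 0, 0.06], [0.388, -0.462, 0, 0, 0, 0, 0.06], [0.388, -0.462, 0, 0, 0, 0, 0.06], [0.388, -0.462, 0, 0, 0, 0, 0.06]],
  ],
)

```text
clock: 0.93
position: [0.3073, -0.0982, 0.2453]
tcp_rot: [3.141, -0.0, 0.278]
ft_force: [1.5, -1.2, 0.3]
width: 0.06
grasp_force: 0.0
```

Call:
carry_out(
  plan=[
    [[0.253, -0.302, 0, 0, 0, 0, 0.06], [0.253, -0.302, 0, 0, 0, 0, 0.06], [0.253, -0.302, 0, 0, 0, 0, 0.06], [0.253, -0.302, 0, 0, 0, 0, 0.06], [0.253, -0.302, 0, 0, 0, 0, 0.06]],
  ],
)

```text
clock: 1.35
position: [0.392, 0.0924, 0.2451]
tcp_rot: [3.141, 0.0, 0.28]
ft_force: [1.6, -0.8, 0.2]
width: 0.0601
grasp_force: 0.0
```

Call:
carry_out(
  plan=[
    [[0.119, -0.142, 0, 0, 0, 0, 0.06], [0.119, -0.142, 0, 0, 0, 0, 0.06], [0.119, -0.142, 0, 0, 0, 0, 0.06], [0.119, -0.142, 0, 0, 0, 0, 0.06], [0.119, -0.142, 0, 0, 0, 0, 0.06]],
  ],
)

```text
clock: 1.77
position: [0.4809, 0.1738, 0.2444]
tcp_rot: [-3.113, 0.002, 0.332]
ft_force: [-0.4, -0.8, 0.4]
width: 0.0604
grasp_force: 0.0
```

Call:
carry_out(
  plan=[
    [[0, 0, 0.03, 0, 0, 0, 0.06], [0, 0, 0.03, 0, 0, 0, 0.06]],
  ],
)

```text
clock: 1.93
position: [0.4774, 0.1725, 0.2103]
tcp_rot: [-3.113, 0.01, 0.331]
ft_force: [-0.8, -0.2, -1.0]
width: 0.0596
grasp_force: 0.0
```

Run:
```python
from h import *
from rig import env,viewer
a=viewer.snapshot("scene")["color"][:,:,::-1];b=viewer.snapshot("top")["color"][:,:,::-1]
f=lambda im,x,y,w,h:cv2.resize(im[y:y+h,x:x+w],None,fx=5,fy=5,interpolation=cv2.INTER_CUBIC)
cv2.imwrite("pics/g1.png",np.hstack([f(a,215,210,78,115),f(b,195,170,78,115)]))
print(env.get_state()["position"],env.get_state()["tcp_rot"])
```

```text
[0.47831021 0.17241955 0.21402044] [-3.11273189  0.00536521  0.33050011]
```

View pics/g1.png

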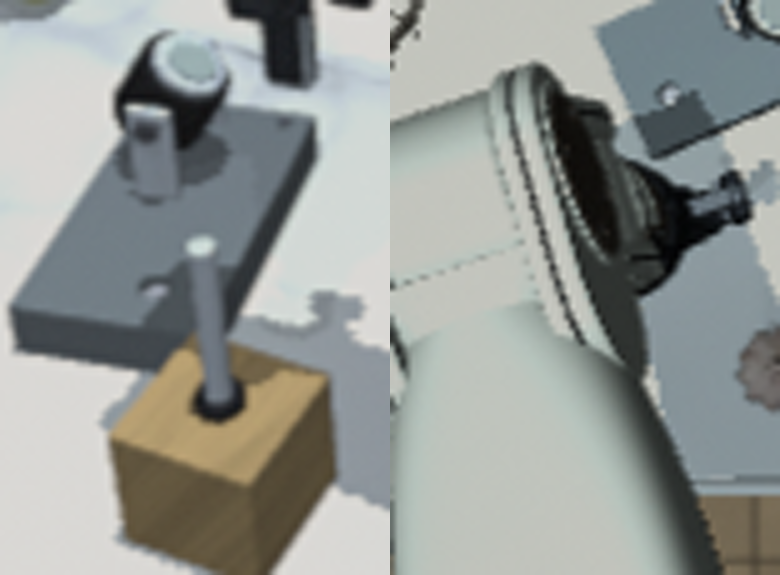

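The arm stalled short of the target, so I'll look at the joints.

Run:
```python
from rig import env
s=env.get_state();print(s["joint_positions"].round(3),s["position"],s["tcp_rot"])
```

```text
[ 0.33   0.277 -0.029  1.27   0.029  3.141] [0.47831021 0.17241955 0.21402044] [-3.11273189  0.00536521  0.33050011]
```

The last joint is at its limit: yaw = j1 − j6 + π, with j6 at 3.14. I'll turn the tool to yaw ≈ 1.98, which suits every stage, using a helper that converts a world target to tool deltas.

```bash
cat >> h.py <<'E'
from scipy.spatial.transform import Rotation as Ro
def go(pos,rpy=None,R=None):
    from rig import env
    s=env.get_state();R0=Ro.from_euler("xyz",s["tcp_rot"])
    R1=R if R is not None else Ro.from_euler("xyz",rpy)
    print("shift",R0.inv().apply(np.array(pos)-s["position"]).round(4),"turn",(R0.inv()*R1).as_rotvec().round(4),"f",s["ft_force"].round(1),"w",round(s["width"],4),"t",s["clock"],"j",s["joint_positions"].round(2))
E
python3 -c "
from h import *
go([.468,.2615,.21],[np.pi,0,1.98])"
```

```text
shift [ 0.0192 -0.0875  0.0064] turn [-0.0264 -0.0197 -1.6494] f [-0.7  0.6 -0.6] w 0.0597 t 2.0333 j [ 0.33  0.28 -0.03  1.27  0.03  3.14]
```

Call:
carry_out(
  plan=[
    [[0.019, -0.0875, 0.006, -0.026, -0.02, -1.65, 0.06], [0.019, -0.0875, 0.006, -0.026, -0.02, -1.65, 0.06], [0.019, -0.0875, 0.006, -0.026, -0.02, -1.65, 0.06], [0.019, -0.0875, 0.006, -0.026, -0.02, -1.65, 0.06], [0.019, -0.0875, 0.006, -0.026, -0.02, -1.65, 0.06]],
  ],
)

```text
clock: 2.45
position: [0.4692, 0.263, 0.2134]
tcp_rot: [-3.126, -0.008, 0.963]
ft_force: [0.2, -0.3, 0.1]
width: 0.06
grasp_force: 0.0
```

```bash
python3 -c "
from h import *
go([.468,.2615,.21],[np.pi,0,1.98])"
```

```text
shift [-0.0019 -0.0001  0.0034] turn [-0.0106 -0.0152 -1.0166] f [ 0.2 -0.3  0.1] w 0.06 t 2.45 j [0.5  0.33 0.04 1.28 0.02 2.68]
```

Call:
carry_out(
  plan=[
    [[0, 0, 0, -0.011, -0.015, -1.017, 0.06], [0, 0, 0, -0.011, -0.015, -1.017, 0.06], [0, 0, 0, -0.011, -0.015, -1.017, 0.06], [0, 0, 0, -0.011, -0.015, -1.017, 0.06], [0, 0, 0, -0.011, -0.015, -1.017, 0.06]],
  ],
)

```text
clock: 2.87
position: [0.4695, 0.2618, 0.2137]
tcp_rot: [-3.137, -0.005, 1.586]
ft_force: [-0.4, -0.4, -0.2]
width: 0.06
grasp_force: 0.0
```

Call:
carry_out(
  plan=[
    [[0, 0, 0, 0, 0, -0.39, 0.06], [0, 0, 0, 0, 0, -0.39, 0.06], [0, 0, 0, 0, 0, -0.39, 0.06], [0, 0, 0, 0, 0, -0.39, 0.06]],
  ],
)

```text
clock: 3.2
position: [0.4695, 0.2618, 0.2136]
tcp_rot: [-3.139, -0.007, 1.973]
ft_force: [-0.1, 0.3, 0.4]
width: 0.0601
grasp_force: 0.0
```

Run:
```python
from h import *
from rig import viewer
go([.468,.2615,.16],[np.pi,0,1.98])
a=viewer.snapshot("scene")["color"][:,:,::-1]
cv2.imwrite("pics/g2.png",cv2.resize(a[200:320,200:330],None,fx=5,fy=5,interpolation=cv2.INTER_CUBIC))
# where the tcp axis should be at z .155 ; fingertip
print([((proj("scene",[.468,.2615,z])-[200,200])*5).round() for z in(.155,.196)])
```

```text
shift [-0.0001 -0.0014  0.0536] turn [-0.0022 -0.0067 -0.0075] f [-0.1  0.3  0.4] w 0.0601 t 3.2 j [0.5  0.33 0.05 1.29 0.01 1.67]
[array([278., 293.]), array([268., 214.])]
```

View pics/g2.png

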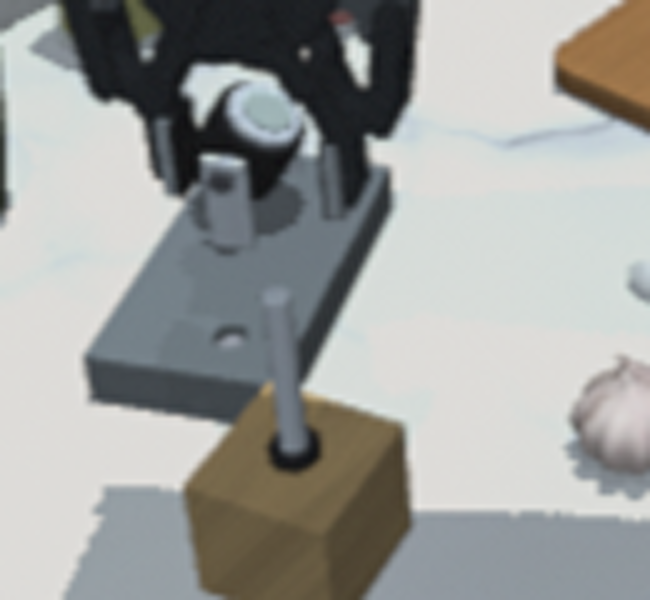

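The fingers straddle the stylus axis: fingertips at (171,195) and (343,215), stylus top at (278,293). I'll descend to TCP z 0.115 and close gently.

Call:
carry_out(
  plan=[
    [[0, -0.001, 0.035, 0, -0.006, 0, 0.06], [0, -0.001, 0.07, 0, -0.006, 0, 0.05], [0, -0.001, 0.099, 0, -0.006, 0, 0.04], [0, -0.001, 0.099, 0, -0.006, 0, 0.03], [0, -0.001, 0.099, 0, -0.006, 0, 0.02]],
  ],
  newtons=25,
)

```text
clock: 3.67
position: [0.4667, 0.2613, 0.1123]
tcp_rot: [-3.134, -0.0, 1.968]
ft_force: [0.5, 0.4, 1.2]
width: 0.0208
grasp_force: 0.0
```

Call:
carry_out(
  plan=[
    [[0, 0, 0, 0, 0, 0, 0.014], [0, 0, 0, 0, 0, 0, 0.012], [0, 0, 0, 0, 0, 0, 0.008], [0, 0, 0, 0, 0, 0, 0.005], [0, 0, 0, 0, 0, 0, 0.005]],
  ],
)

```text
clock: 4.08
position: [0.4694, 0.2629, 0.1155]
tcp_rot: [3.141, -0.001, 1.97]
ft_force: [-0.9, -0.5, 6.7]
width: 0.0112
grasp_force: 24.7
```

Gripped at width 11.2 mm, with little side force. Next I'll lift it clear.

Call:
carry_out(
  plan=[
    [[0, 0, -0.02, 0, 0, 0, 0.005], [0, 0, -0.045, 0, 0, 0, 0.005], [0, 0, -0.08, 0, 0, 0, 0.005], [0, 0, -0.08, 0, 0, 0, 0.005]],
  ],
  newtons=40,
)

```text
clock: 4.42
position: [0.4715, 0.264, 0.2004]
tcp_rot: [3.133, -0.002, 1.97]
ft_force: [0.9, 0.2, 0.2]
width: 0.011
grasp_force: 39.1
```

```bash
python3 -c "
from h import *
go([.579,.1995,.15],[np.pi,0,1.97])"
```

```text
shift [-0.1013  0.0735  0.0508] turn [ 0.0084 -0.0019  0.0001] f [0.9 0.2 0.2] w 0.011 t 4.4167 j [0.51 0.34 0.02 1.24 0.   1.68]
```

Call:
carry_out(
  plan=[
    [[-0.101, 0.0735, 0.03, 0, 0, 0, 0.005], [-0.101, 0.0735, 0.03, 0, 0, 0, 0.005], [-0.101, 0.0735, 0.03, 0, 0, 0, 0.005], [-0.101, 0.0735, 0.03, 0, 0, 0, 0.005], [-0.101, 0.0735, 0.03, 0, 0, 0, 0.005]],
  ],
)

```text
clock: 4.83
position: [0.5763, 0.1958, 0.1614]
tcp_rot: [-3.136, -0.0, 1.966]
ft_force: [-0.4, 0.2, 0.2]
width: 0.0108
grasp_force: 39.3
```

Run:
```python
from h import *
from rig import viewer
go([.579,.1995,.125],[np.pi,0,1.97])
a=viewer.snapshot("scene")["color"][:,:,::-1]
cv2.imwrite("pics/g3.png",cv2.resize(a[200:290,200:300],None,fx=6,fy=6,interpolation=cv2.INTER_CUBIC))
print([((proj("scene",p)-[200,200])*6).round() for p in([.579,.1995,.07],[.579,.1995,.03])])
```

```text
shift [0.0024 0.0042 0.0363] turn [-0.0055 -0.0005 -0.0036] f [-0.4  0.2  0.2] w 0.0108 t 4.8333 j [0.33 0.5  0.17 1.24 0.   1.5 ]
[array([264., 324.]), array([274., 399.])]
```

View pics/g3.png

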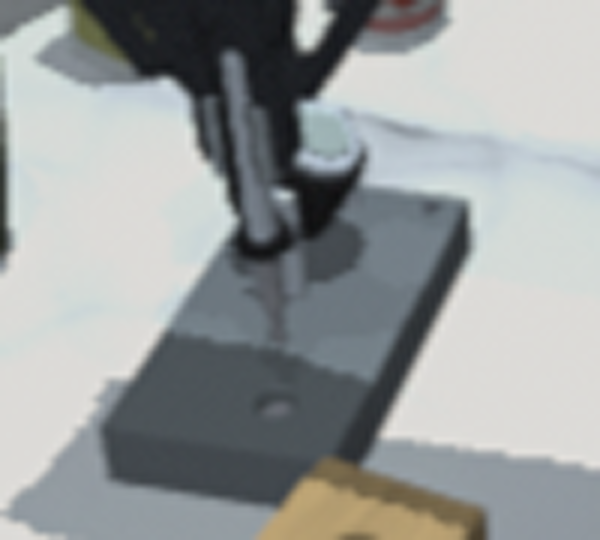

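The tip is at (283,345), about 7 mm to the right of the hole's vertical through (274,400). I'll shift it in tool y and come down just above the mouth.

Call:
carry_out(
  plan=[
    [[0.003, 0.0065, 0.02, -0.005, 0, 0, 0.005], [0.003, 0.0065, 0.02, -0.005, 0, 0, 0.005], [0.003, 0.0065, 0.02, -0.005, 0, 0, 0.005]],
  ],
)

```text
clock: 5.13
position: [0.5778, 0.2035, 0.1423]
tcp_rot: [-3.14, -0.001, 1.972]
ft_force: [0.5, 0.5, -0.6]
width: 0.0111
grasp_force: 39.3
```

Run:
```python
from h import *
from rig import viewer
go([.579,.1995,.125],[np.pi,0,1.97])
a=viewer.snapshot("scene")["color"][:,:,::-1]
cv2.imwrite("pics/g4.png",cv2.resize(a[230:280,220:280],None,fx=9,fy=9,interpolation=cv2.INTER_CUBIC))
print([((proj("scene",p)-[220,230])*9).round() for p in([.579,.1995,.04],[.579,.1995,.03])])
```

```text
shift [-0.0042 -0.0005  0.0173] turn [-0.0019 -0.0008  0.0021] f [ 0.5  0.5 -0.6] w 0.0111 t 5.1333 j [0.34 0.52 0.15 1.2  0.   1.51]
[array([228., 301.]), array([232., 328.])]
```

View pics/g4.png

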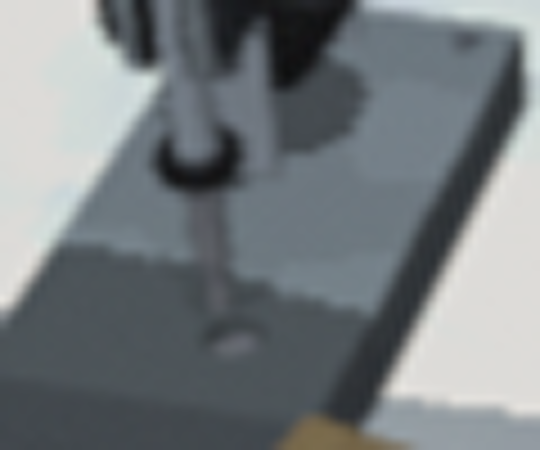

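The tip is at (215,310), slightly to the left of and nearer than the hole at (235,333). I'll correct towards (0.578, 0.198) and let it settle.

Call:
carry_out(
  plan=[
    [[-0.005, -0.002, 0, 0, 0, 0, 0.005], [-0.005, -0.002, 0, 0, 0, 0, 0.005], [-0.005, -0.002, 0, 0, 0, 0, 0.005], [-0.005, -0.002, 0, 0, 0, 0, 0.005]],
  ],
)

```text
clock: 5.52
position: [0.5799, 0.1974, 0.1432]
tcp_rot: [3.14, -0.0, 1.97]
ft_force: [0.5, 0.4, -0.9]
width: 0.0105
grasp_force: 39.3
```

Run:
```python
from h import *
from rig import viewer
go([.578,.198,.125],[np.pi,0,1.97])
for n in("scene","top"):
    s=viewer.snapshot(n);np.savez(n+"1.npz",**s)
a=np.load("scene1.npz")["color"][:,:,::-1];b=np.load("top1.npz")["color"][:,:,::-1]
f=lambda im,x,y:cv2.resize(im[y:y+50,x:x+40],None,fx=9,fy=9,interpolation=cv2.INTER_CUBIC)
cv2.imwrite("pics/g5.png",np.hstack([f(a,225,230),f(b,230,165)]))
```

```text
shift [ 0.0012 -0.0016  0.0182] turn [ 0.0017 -0.0004  0.0002] f [ 0.5  0.4 -0.9] w 0.0105 t 5.5167 j [0.33 0.52 0.15 1.2  0.   1.5 ]
```

View pics/g5.png

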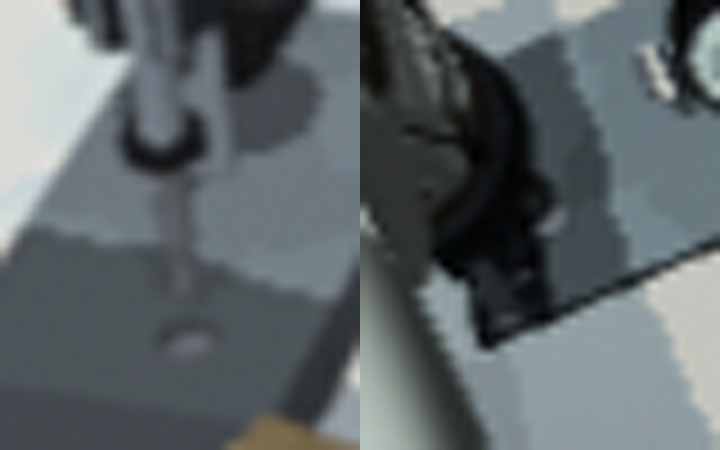

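The tip is at (183,292) and lands within about 2 mm of the hole at (190,333). Now I'll lower it by force feedback.

Call:
carry_out(
  plan=[
    [[0.001, -0.0005, 0.006, 0, 0, 0, 0.005], [0.001, -0.0005, 0.012, 0, 0, 0, 0.005], [0.001, -0.0005, 0.016, 0, 0, 0, 0.005], [0.001, -0.0005, 0.016, 0, 0, 0, 0.005], [0.001, -0.0005, 0.016, 0, 0, 0, 0.005]],
  ],
)

```text
clock: 6.03
position: [0.5785, 0.1981, 0.1257]
tcp_rot: [-3.141, -0.001, 1.97]
ft_force: [0.2, -0.7, -0.8]
width: 0.011
grasp_force: 39.3
```

Call:
carry_out(
  plan=[
    [[0, 0, 0.002, 0, 0, 0, 0.005], [0, 0, 0.003, 0, 0, 0, 0.005], [0, 0, 0.003, 0, 0, 0, 0.005]],
  ],
)

```text
clock: 6.28
position: [0.5791, 0.1983, 0.1237]
tcp_rot: [3.14, -0.0, 1.97]
ft_force: [-0.6, -0.5, 1.1]
width: 0.0113
grasp_force: 39.4
```

The tip is in the hole and has met the spring at about the expected height. Pressing on.

Call:
carry_out(
  plan=[
    [[0, 0, 0.002, 0, 0, 0, 0.005], [0, 0, 0.004, 0, 0, 0, 0.005], [0, 0, 0.005, 0, 0, 0, 0.005], [0, 0, 0.005, 0, 0, 0, 0.005]],
  ],
)

```text
clock: 6.62
position: [0.5795, 0.1984, 0.1203]
tcp_rot: [3.138, -0.0, 1.97]
ft_force: [-1.5, -0.4, 8.8]
width: 0.0108
grasp_force: 40.5
```

Call:
carry_out(
  plan=[
    [[0, 0, 0.001, 0, 0, 0, 0.005], [0, 0, 0.001, 0, 0, 0, 0.005]],
  ],
)

```text
clock: 6.78
position: [0.5797, 0.1985, 0.1201]
tcp_rot: [3.138, -0.0, 1.97]
ft_force: [-2.8, -1.5, 12.3]
width: 0.0111
grasp_force: 41.0
```

It hit the hard stop at 12 N, so the button is fully down. Now to retract and return to the stand.

Call:
carry_out(
  plan=[
    [[0, 0, -0.015, 0, 0, 0, 0.005], [0, 0, -0.04, 0, 0, 0, 0.005], [0, 0, -0.072, 0, 0, 0, 0.005], [0, 0, -0.072, 0, 0, 0, 0.005], [0, 0, -0.072, 0, 0, 0, 0.005]],
  ],
)

```text
clock: 7.2
position: [0.5803, 0.1986, 0.1918]
tcp_rot: [3.136, -0.0, 1.97]
ft_force: [0.6, -0.4, -1.1]
width: 0.011
grasp_force: 39.3
```

```bash
python3 -c "
from h import *
go([.469,.2625,.19],[np.pi,0,1.97])"
```

```text
shift [ 0.1021 -0.0777  0.0013] turn [ 0.0058 -0.0001  0.0004] f [ 0.6 -0.4 -1.1] w 0.011 t 7.2 j [0.33 0.49 0.22 1.3  0.   1.5 ]
```

Call:
carry_out(
  plan=[
    [[0.034, -0.026, 0, 0.003, 0, 0, 0.005], [0.068, -0.052, 0, 0.003, 0, 0, 0.005], [0.09, -0.069, 0, 0.003, 0, 0, 0.005], [0.102, -0.0775, 0, 0.003, 0, 0, 0.005], [0.102, -0.0775, 0, 0.003, 0, 0, 0.005]],
  ],
)

```text
clock: 7.62
position: [0.4645, 0.263, 0.1882]
tcp_rot: [-3.136, -0.001, 1.974]
ft_force: [0.8, 0.0, -0.1]
width: 0.0109
grasp_force: 39.3
```

Call:
carry_out(
  plan=[
    [[0, 0, 0, 0, 0, 0, 0.005], [0, 0, 0, 0, 0, 0, 0.005], [0, 0, 0, 0, 0, 0, 0.005]],
  ],
)

```text
clock: 7.87
position: [0.4689, 0.2614, 0.1891]
tcp_rot: [-3.139, -0.0, 1.969]
ft_force: [0.4, 1.1, -1.1]
width: 0.0107
grasp_force: 39.3
```

```bash
python3 -c "
from h import *
go([.469,.2625,.17],[np.pi,0,1.97])"
```

```text
shift [0.0009 0.0006 0.0191] turn [-0.0023 -0.0001 -0.001 ] f [ 0.4  1.1 -1.1] w 0.0107 t 7.8667 j [ 0.51  0.34 -0.    1.23  0.    1.68]
```

Call:
carry_out(
  plan=[
    [[0.001, 0.0005, 0.01, -0.002, 0, 0, 0.005], [0.001, 0.0005, 0.018, -0.002, 0, 0, 0.005], [0.001, 0.0005, 0.024, -0.002, 0, 0, 0.005], [0.001, 0.0005, 0.029, -0.002, 0, 0, 0.005], [0.001, 0.0005, 0.033, -0.002, 0, 0, 0.005]],
  ],
)

```text
clock: 8.28
position: [0.4678, 0.2626, 0.1554]
tcp_rot: [-3.14, -0.0, 1.97]
ft_force: [0.8, -0.3, -0.4]
width: 0.0107
grasp_force: 39.3
```

Call:
carry_out(
  plan=[
    [[0, 0, 0.004, 0, 0, 0, 0.005], [0, 0, 0.008, 0, 0, 0, 0.005], [0, 0, 0.012, 0, 0, 0, 0.005], [0, 0, 0.016, 0, 0, 0, 0.005], [0, 0, 0.016, 0, 0, 0, 0.005]],
  ],
)

```text
clock: 8.7
position: [0.4673, 0.2629, 0.1396]
tcp_rot: [-3.14, -0.0, 1.97]
ft_force: [-0.2, -0.9, -0.5]
width: 0.011
grasp_force: 39.3
```

It's in the hole with no side force. Continuing down until the collar seats.

Call:
carry_out(
  plan=[
    [[0, 0, 0.006, 0, 0, 0, 0.005], [0, 0, 0.012, 0, 0, 0, 0.005], [0, 0, 0.018, 0, 0, 0, 0.005], [0, 0, 0.021, 0, 0, 0, 0.005], [0, 0, 0.021, 0, 0, 0, 0.005]],
  ],
)

```text
clock: 9.12
position: [0.467, 0.2627, 0.1183]
tcp_rot: [-3.139, -0.0, 1.97]
ft_force: [-0.5, -0.3, -0.8]
width: 0.0109
grasp_force: 39.3
```

Call:
carry_out(
  plan=[
    [[0, 0, 0.0015, 0, 0, 0, 0.005], [0, 0, 0.003, 0, 0, 0, 0.005], [0, 0, 0.004, 0, 0, 0, 0.005], [0, 0, 0.004, 0, 0, 0, 0.005]],
  ],
)

```text
clock: 9.45
position: [0.4679, 0.2631, 0.1156]
tcp_rot: [3.141, -0.0, 1.97]
ft_force: [-0.1, 0.2, -0.4]
width: 0.0112
grasp_force: 39.6
```

Call:
carry_out(
  plan=[
    [[0, 0, 0.001, 0, 0, 0, 0.005], [0, 0, 0.002, 0, 0, 0, 0.005], [0, 0, 0.002, 0, 0, 0, 0.005]],
  ],
)

```text
clock: 9.7
position: [0.4681, 0.2633, 0.1155]
tcp_rot: [3.14, -0.001, 1.97]
ft_force: [-2.8, -1.9, 10.1]
width: 0.0111
grasp_force: 40.6
```

The collar is seated, pushing back with 10 N. Release, rise, and look at the stylus and jar numerically.

Call:
carry_out(
  plan=[
    [[0, 0, -0.001, 0, 0, 0, 0.012], [0, 0, -0.001, 0, 0, 0, 0.02], [0, 0, -0.001, 0, 0, 0, 0.04], [0, 0, -0.001, 0, 0, 0, 0.06], [0, 0, -0.001, 0, 0, 0, 0.06]],
  ],
)

```text
clock: 10.12
position: [0.4677, 0.263, 0.1142]
tcp_rot: [-3.141, -0.0, 1.97]
ft_force: [-0.5, -0.6, 0.4]
width: 0.0558
grasp_force: 0.0
```

Call:
carry_out(
  plan=[
    [[0, 0, -0.04, 0, 0, 0, 0.06], [0, 0, -0.08, 0, 0, 0, 0.06], [0, 0, -0.12, 0, 0, 0, 0.06], [0, 0, -0.12, 0, 0, 0, 0.06], [0, 0, -0.12, 0, 0, 0, 0.06]],
  ],
)

```text
clock: 10.53
position: [0.4695, 0.264, 0.2374]
tcp_rot: [3.135, -0.001, 1.97]
ft_force: [-0.5, -0.5, 0.3]
width: 0.0602
grasp_force: 0.0
```

Run:
```python
from h import *
from rig import viewer
np.set_printoptions(precision=4,suppress=True)
a=viewer.snapshot("scene")["color"].astype(int);o=D["scene"]["color"].astype(int)
# compare dark collar region and handle before/after
for nm,(x0,x1,y0,y1) in(("collar",(248,270,283,297)),("handle",(246,268,255,283))):
    for im in(o,a):
        r=im[y0:y1,x0:x1].astype(np.uint8);h=cv2.cvtColor(r,cv2.COLOR_RGB2HSV)
        m=(h[...,2]<75) if nm=="collar" else ((h[...,1]<45)&(h[...,2]>90)&(h[...,2]<185))
        ys,xs=np.nonzero(m);print(nm,len(xs),xs.mean()+x0,ys.mean()+y0,ys.min()+y0)
t=onz("top",(381.2,212.5),.106);print("jar top-view",t)
for x,z in((367.3,.021),(368.8,.1)):print("jar scene",onz("scene",(x,205 if z<.05 else 180),z))
p=t.copy();p[2]=.021;q=t.copy();q[2]=.106
print("pred scene px of top-view jar: bottom",proj("scene",p),"top",proj("scene",q))
b=[onz("top",q,.021)[:2] for q in((334.5,179),(419.5,180),(334.5,238),(419.5,239))];print("board",b)
go([t[0],t[1],.2],[np.pi,0,1.97])
```

```text
collar 44 258.5681818181818 290.3636363636364 286
collar 52 258.7692307692308 290.5769230769231 286
handle 386 254.46891191709844 266.2901554404145 255
handle 399 254.57142857142858 266.0075187969925 255
jar top-view [ 0.4895 -0.2462  0.106 ]
jar scene [ 0.4822 -0.2368  0.021 ]
jar scene [ 0.4931 -0.2554  0.1   ]
pred scene px of top-view jar: bottom [366.804  203.0052] top [368.4662 179.7946]
board [array([ 0.6107, -0.0972]), array([ 0.6052, -0.3979]), array([ 0.4029, -0.0953]), array([ 0.3971, -0.3939])]
shift [-0.4777 -0.1788  0.0345] turn [ 0.0018 -0.0007  0.0004] f [-0.  -1.  -1.4] w 0.06 t 10.5833 j [0.51 0.32 0.08 1.33 0.   1.68]
```

The stylus is back where it was: collar at (258.8,290.6) against (258.6,290.4) before. The small jar is at (0.489, −0.246). The top-view estimate predicts the scene pixels (366.8,203), and that matches. Moving over it.

Call:
carry_out(
  plan=[
    [[-0.478, -0.179, 0.01, 0, 0, 0, 0.06], [-0.478, -0.179, 0.01, 0, 0, 0, 0.06], [-0.478, -0.179, 0.01, 0, 0, 0, 0.06], [-0.478, -0.179, 0.01, 0, 0, 0, 0.06], [-0.478, -0.179, 0.01, 0, 0, 0, 0.06]],
  ],
)

```text
clock: 11.0
position: [0.4748, 0.0532, 0.228]
tcp_rot: [-3.137, -0.002, 1.971]
ft_force: [1.3, -0.1, -0.5]
width: 0.06
grasp_force: 0.0
```

Call:
carry_out(
  plan=[
    [[-0.283, -0.106, 0, 0, 0, 0, 0.06], [-0.283, -0.106, 0, 0, 0, 0, 0.06], [-0.283, -0.106, 0, 0, 0, 0, 0.06], [-0.283, -0.106, 0, 0, 0, 0, 0.06], [-0.283, -0.106, 0, 0, 0, 0, 0.06]],
  ],
)

```text
clock: 11.42
position: [0.4834, -0.1549, 0.228]
tcp_rot: [-3.138, -0.003, 1.97]
ft_force: [1.1, -0.2, -0.5]
width: 0.0598
grasp_force: 0.0
```

Call:
carry_out(
  plan=[
    [[-0.03, -0.012, 0, 0, 0, 0, 0.06], [-0.06, -0.024, 0, 0, 0, 0, 0.06], [-0.087, -0.033, 0, 0, 0, 0, 0.06], [-0.087, -0.033, 0, 0, 0, 0, 0.06], [-0.087, -0.033, 0, 0, 0, 0, 0.06]],
  ],
)

```text
clock: 11.83
position: [0.4871, -0.2471, 0.2276]
tcp_rot: [-3.138, -0.004, 1.967]
ft_force: [0.5, -0.4, -0.1]
width: 0.0601
grasp_force: 0.0
```

Call:
carry_out(
  plan=[
    [[0, 0, 0, 0, 0, 0, 0.06], [0, 0, 0, 0, 0, 0, 0.06]],
  ],
)

```text
clock: 12.0
position: [0.4879, -0.2449, 0.2292]
tcp_rot: [-3.14, -0.003, 1.972]
ft_force: [0.5, -0.0, 0.3]
width: 0.0604
grasp_force: 0.0
```

```bash
python3 -c "
from h import *
go([.489,-.246,.062],[np.pi,0,1.97])"
```

```text
shift [-0.0019  0.0009  0.1672] turn [-0.0018 -0.0026  0.0016] f [ 0.5 -0.   0.3] w 0.0604 t 12.0 j [-0.47  0.34  0.1   1.33  0.    0.7 ]
```

Call:
carry_out(
  plan=[
    [[-0.002, 0.001, 0.035, 0, 0, 0, 0.06], [-0.002, 0.001, 0.07, 0, 0, 0, 0.06], [-0.002, 0.001, 0.1, 0, 0, 0, 0.06], [-0.002, 0.001, 0.125, 0, 0, 0, 0.06], [-0.002, 0.001, 0.14, 0, 0, 0, 0.06]],
  ],
)

```text
clock: 12.42
position: [0.4882, -0.245, 0.087]
tcp_rot: [-3.138, -0.004, 1.973]
ft_force: [-0.2, -0.3, 0.3]
width: 0.0601
grasp_force: 0.0
```

Call:
carry_out(
  plan=[
    [[0, 0, 0.014, 0, 0, 0, 0.06], [0, 0, 0.027, 0, 0, 0, 0.06], [0, 0, 0.027, 0, 0, 0, 0.05], [0, 0, 0.027, 0, 0, 0, 0.044], [0, 0, 0.027, 0, 0, 0, 0.04]],
  ],
  newtons=30,
)

```text
clock: 12.83
position: [0.4907, -0.247, 0.0641]
tcp_rot: [3.141, 0.0, 1.972]
ft_force: [-0.1, 0.1, 0.5]
width: 0.04
grasp_force: 0.0
```

Call:
carry_out(
  plan=[
    [[0, 0, 0, 0, 0, 0, 0.038], [0, 0, 0, 0, 0, 0, 0.036], [0, 0, 0, 0, 0, 0, 0.033], [0, 0, 0, 0, 0, 0, 0.03], [0, 0, 0, 0, 0, 0, 0.03]],
  ],
)

```text
clock: 13.25
position: [0.4906, -0.2479, 0.0644]
tcp_rot: [3.141, 0.001, 1.97]
ft_force: [-2.0, 0.7, 6.0]
width: 0.0347
grasp_force: 30.0
```

Jar held: width 34.7 mm, 30 N. Firm the grip and lift.

Call:
carry_out(
  plan=[
    [[0, 0, 0, 0, 0, 0, 0.03], [0, 0, -0.015, 0, 0, 0, 0.03], [0, 0, -0.045, 0, 0, 0, 0.03], [0, 0, -0.085, 0, 0, 0, 0.03], [0, 0, -0.125, 0, 0, 0, 0.03]],
  ],
  newtons=60,
)

```text
clock: 13.67
position: [0.489, -0.2471, 0.1883]
tcp_rot: [-3.139, -0.003, 1.97]
ft_force: [0.5, -0.7, -0.8]
width: 0.0336
grasp_force: 59.9
```

Call:
carry_out(
  plan=[
    [[0, 0, -0.035, 0, 0, 0, 0.03], [0, 0, -0.055, 0, 0, 0, 0.03], [0, 0, -0.065, 0, 0, 0, 0.03], [0, 0, -0.065, 0, 0, 0, 0.03], [0, 0, -0.065, 0, 0, 0, 0.03]],
  ],
)

```text
clock: 14.08
position: [0.4898, -0.2475, 0.2522]
tcp_rot: [-3.141, -0.001, 1.97]
ft_force: [-0.6, 0.5, -2.4]
width: 0.0338
grasp_force: 59.9
```

```bash
cat >> h.py <<'E'
def target(T=29.,yaw=23.4,piv=(.6403,.1168,.075),off=(0,0,.0434),dist=.125):
    T,yaw=np.radians([T,yaw]);a=np.array([-np.cos(yaw)*np.sin(T),-np.sin(yaw)*np.sin(T),np.cos(T)])
    k=np.array([np.sin(yaw),-np.cos(yaw),0])
    R=Ro.from_rotvec(T*k)*Ro.from_euler("xyz",[np.pi,0,yaw+np.pi/2])
    v=np.array(piv)+dist*a
    return v-R.apply(off),R,v,a
E
python3 -c "
from h import *
p,R,v,a=target();print(p,v,a,R.as_matrix()[:,2])
go(p,R=R)
go([.545,.07,.26],[np.pi,0,1.979])"
```

```text
[0.56537273 0.08437608 0.22228596] [0.58468297 0.09273236 0.18432746] [-0.44493627 -0.19254112  0.87461971] [ 0.44493627  0.19254112 -0.87461971]
shift [0.2763 0.1987 0.0301] turn [-0.5072  0.0009 -0.0091] f [-0.6  0.5 -2.4] w 0.0338 t 14.0833 j [-0.47  0.34  0.15  1.39  0.    0.7 ]
shift [ 0.2711  0.1743 -0.0076] turn [-0.0011 -0.0013 -0.0087] f [-0.6  0.5 -2.4] w 0.0338 t 14.0833 j [-0.47  0.34  0.15  1.39  0.    0.7 ]
```

Call:
carry_out(
  plan=[
    [[0.034, 0.022, -0.005, 0, 0, 0, 0.03], [0.068, 0.044, -0.005, 0, 0, 0, 0.03], [0.102, 0.066, -0.005, 0, 0, 0, 0.03], [0.136, 0.088, -0.005, 0, 0, 0, 0.03], [0.17, 0.11, -0.005, 0, 0, 0, 0.03]],
  ],
)

```text
clock: 14.5
position: [0.5239, -0.0465, 0.2551]
tcp_rot: [-3.136, -0.003, 1.97]
ft_force: [0.9, 0.3, -1.5]
width: 0.0332
grasp_force: 60.0
```

Call:
carry_out(
  plan=[
    [[0.034, 0.022, 0, 0, 0, 0, 0.03], [0.064, 0.042, 0, 0, 0, 0, 0.03], [0.088, 0.056, 0, 0, 0, 0, 0.03], [0.101, 0.064, 0, 0, 0, 0, 0.03], [0.101, 0.064, 0, 0, 0, 0, 0.03]],
  ],
)

```text
clock: 14.92
position: [0.5439, 0.0731, 0.2548]
tcp_rot: [-3.136, -0.003, 1.975]
ft_force: [0.1, -0.5, -1.7]
width: 0.0337
grasp_force: 60.0
```

```bash
python3 -c "
from h import *
p,R,v,a=target()
go(p,R=R)"
```

```text
shift [0.0018 0.0243 0.0324] turn [-0.5115 -0.0021 -0.0045] f [ 0.1 -0.5 -1.7] w 0.0337 t 14.9167 j [0.13 0.34 0.16 1.4  0.   1.3 ]
```

Call:
carry_out(
  plan=[
    [[0.0005, 0.005, 0.007, -0.1, 0, 0, 0.03], [0.001, 0.01, 0.014, -0.21, 0, -0.002, 0.03], [0.0015, 0.015, 0.021, -0.32, 0, -0.003, 0.03], [0.002, 0.02, 0.027, -0.42, -0.001, -0.004, 0.03], [0.002, 0.024, 0.032, -0.51, -0.002, -0.005, 0.03]],
  ],
)

```text
clock: 15.33
position: [0.5642, 0.0798, 0.2233]
tcp_rot: [2.632, 0.002, 1.974]
ft_force: [-0.4, 1.5, -2.3]
width: 0.0332
grasp_force: 60.1
```

Call:
carry_out(
  plan=[
    [[0, 0, 0, 0, 0, 0, 0.03], [0, 0, 0, 0, 0, 0, 0.03], [0, 0, 0, 0, 0, 0, 0.03], [0, 0, 0, 0, 0, 0, 0.03]],
  ],
)

```text
clock: 15.67
position: [0.5687, 0.0808, 0.2282]
tcp_rot: [2.63, 0.004, 1.974]
ft_force: [0.5, 0.3, -1.4]
width: 0.0336
grasp_force: 60.3
```

Run:
```python
from h import *
from rig import viewer
p,R,v,a=target()
go(p,R=R)
for n in("scene","top"):
    s=viewer.snapshot(n);np.savez(n+"2.npz",**s)
bot=v;cap=v+.085*a;print("expect scene bottom",proj("scene",bot),"cap",proj("scene",cap),"top",proj("top",bot),proj("top",cap),"lens",proj("scene",v-.1*a))
im=np.load("scene2.npz")["color"]
h=cv2.cvtColor(im,cv2.COLOR_RGB2GRAY)
for y in range(186,232):print(y,"".join("%4d"%k for k in h[y,240:276]))
```

```text
shift [ 0.0046 -0.0044  0.0043] turn [ 0.0053  0.0058 -0.0023] f [ 0.5  0.3 -1.4] w 0.0336 t 15.6667 j [ 0.06  0.07 -0.38  0.64  0.16  1.27]
expect scene bottom [268.75170428 194.78676474] cap [282.98243598 169.74977491] top [275.08602283 181.83432111] [277.62805955 192.18728116] lens [253.71155109 221.24781891]
186  140 127 118 114 109  94  79  83  91 103 103  82  91 125 131 115 113 123 135 147 152 153 151 144 133 129 124 124 134 134 130 129 127 123 118 115
187   97  88  84  84  87  94 101 104 105 110 107  87  92 130 139 127 121 122 122 131 138 134 134 136 134 135 132 132 132 130 128 126 123 121 117 113
188  104 106 110 109 109 110 112 113 112 112 110  94 115 172 172 131 129 138 137 133 134 128 132 140 136 139 142 138 134 127 127 125 122 118 114 109
189  103 109 117 117 117 118 121 120 117 113 109  99 112 179 193 149 144 157 142 139 144 139 139 141 136 139 142 135 128 127 125 122 119 114 111 106
190  101 105 114 122 126 125 127 125 121 115 108  97 104 176 200 164 141 141 138 143 147 146 145 142 136 135 134 131 127 124 123 120 117 111 108 102
191  109 106 117 126 130 128 128 126 120 
[... 5367 characters left out ...]
 136 159 181 192 191 192 192 179 136  78 112 179 207 209 208 210 210 208 209 208 207 200 194 195 194 192
228   21  25  26  24  25  21  26  29  39  56  73  99 127 138 138 139 133 113  74  52 126 185 205 207 208 209 209 209 211 211 207 200 198 200 200 200
229   19  22  19  19  18  20  21  22  24  31  37  50  65  72  72  69  62  51  36  65 152 199 208 210 210 212 212 213 213 213 209 204 205 205 206 207
230   60  75  74  66  55  52  43  30  25  24  27  29  31  34  35  35  29  26  33  90 157 190 201 209 211 212 213 214 215 212 209 210 210 210 212 211
231  150 194 194 174 153 148 129 100  70  34  22  21  21  24  24  22  19  23  51  93 129 144 147 152 159 166 173 187 195 194 200 209 211 211 211 212
```

Call:
carry_out(
  plan=[
    [[0.0045, -0.0045, 0.0045, 0.005, 0.006, -0.002, 0.03], [0.0045, -0.0045, 0.0045, 0.005, 0.006, -0.002, 0.03], [0.0045, -0.0045, 0.0045, 0.005, 0.006, -0.002, 0.03], [0.0045, -0.0045, 0.0045, 0.005, 0.006, -0.002, 0.03], [0.0045, -0.0045, 0.0045, 0.005, 0.006, -0.002, 0.03]],
  ],
)

```text
clock: 16.18
position: [0.5631, 0.0844, 0.2202]
tcp_rot: [2.637, -0.002, 1.979]
ft_force: [0.3, -0.1, -2.4]
width: 0.0336
grasp_force: 60.2
```

Call:
carry_out(
  plan=[
    [[0, 0, 0, 0, 0, 0, 0.03], [0, 0, 0, 0, 0, 0, 0.03], [0, 0, 0, 0, 0, 0, 0.03], [0, 0, 0, 0, 0, 0, 0.03]],
  ],
)

```text
clock: 16.52
position: [0.563, 0.0843, 0.2202]
tcp_rot: [2.637, -0.001, 1.979]
ft_force: [0.4, 0.2, -1.5]
width: 0.0338
grasp_force: 60.2
```

Run:
```python
from h import *
from rig import viewer
p,R,v,a=target()
go(p,R=R)
for n in("scene","top"):
    s=viewer.snapshot(n);np.savez(n+"2.npz",**s)
g=cv2.cvtColor(np.load("scene2.npz")["color"],cv2.COLOR_RGB2GRAY)
for y in range(192,216):print(y,"".join("%4d"%k for k in g[y,246:282]))
e=lambda q,s:proj("scene",v+.018*(np.cos(q)*R.as_matrix()[:,0]+np.sin(q)*R.as_matrix()[:,1])+s*a).round(1)
print([e(q,0).tolist() for q in np.arange(0,6.28,.52)])
```

```text
shift [-0.0008  0.003  -0.0007] turn [-0.0014 -0.0013 -0.0007] f [ 0.4  0.2 -1.5] w 0.0338 t 16.5167 j [ 0.07  0.07 -0.39  0.62  0.16  1.27]
192  128 126 121 119 111  96  89 168 196 149 106 118 136 138 133 124 121 131 139 135 142 147 140 134 130 128 125 122 117 115 111 105  96  78  77  92
193  128 126 122 120 112  94  84 156 187 140  90 100 114 113 105 104 106 124 138 136 140 144 138 130 128 126 123 119 117 113 108 100  91  86  82  73
194  129 126 124 121 113  91  77 154 200 161  86  81  90  93  95 101 107 125 138 136 137 138 132 127 125 124 121 117 114 109 102  98  91  92  89  60
195  128 128 125 119 107  83  82 150 202 176 102  71  75  81  86  92 100 117 132 134 133 128 127 124 124 121 118 115 109 105  99 118 137 139 119  88
196  127 126 120 105  89  81 103 172 211 189 123  77  72  76  82  85  89  98 117 129 130 127 125 124 123 119 116 111 107 100 103 153 195 205 202 196
197  119 113  99  84  91 115 166 207 217 198 144  86  75  77  96 112 105  94  96 115 127 127 125 124 120 116 114 109 102  96 120 181 216 218 218 217
198   93  86  90 112 136 175 207 217 217 212 165  90  74  76 102 
[... 2125 characters left out ...]
 212 213 213 214 216 215 215 215 216 216 215
213  211 213 214 215 214 215 214 214 215 215 215 215 215 216 215 216 215 215 215 215 215 215 215 214 213 213 213 214 214 215 215 216 216 215 215 216
214  210 211 213 214 214 214 214 214 215 214 214 215 215 216 215 215 215 216 215 215 214 215 214 214 215 213 213 213 213 214 215 215 216 215 216 216
215  206 204 206 208 212 212 212 212 213 213 213 214 215 215 214 215 216 216 215 214 214 214 215 215 215 214 214 214 213 213 214 214 215 215 216 215
[[266.3, 198.5], [263.4, 196.1], [262.0, 193.4], [262.4, 191.1], [264.5, 189.8], [267.6, 189.8], [271.0, 191.1], [273.8, 193.4], [275.3, 196.0], [275.1, 198.4], [273.2, 199.8], [270.1, 199.9], [266.6, 198.7]]
```

The static clutter behind (the glass jar at about (265,195)) confuses the raw values. I'll difference against the first picture instead.

Run:
```python
from h import *
for n,(x0,x1,y0,y1) in(("scene",(240,310,145,206)),("top",(250,300,160,215))):
    o=D[n]["color"].astype(int);c=np.load(n+"2.npz")["color"].astype(int)
    d=np.abs(o-c).max(2);g=c.mean(2)
    print(n,x0,y0)
    for y in range(y0,y1):print(y,"".join("." if d[y,x]<14 else "0123456789"[int(g[y,x]//26)] for x in range(x0,x1)))
```

```text
scene 240 145
145 ........................3111111222222111111111111111111111111111111111
146 ........................3111111222221111111111111111111111111111111111
147 ........................3111111222211111111111111111111111111111111111
148 ........................3111111222221111111111111111111111111111111111
149 .......................32111122222232111111111111111111111111111111111
150 .......................31111122222..2111111111111111111111111111111111
151 .......................31111112223..3111111111111111111111111111111111
152 .......................3111111112...2111111111111111111111111111111111
153 .......................3111110011...2111111111111111111111111111111100
154 .......................311111012.....111111111111111111111111111111010
155 .......................311111013.....111111111111111111111111111111110
156 ........................11111013.....211111111111111111110111111101000
157 ........................11111113.....311111111111111111111111111111001
158 ........................11111113.....321111111111111111111111111111011
159 ........................11111113
[... 5825 characters left out ...]
.......40000111111111111111111001014....
203 .................40001111111111111111110000004....
204 ................6300011111111111222222111000125...
205 ................6300111111111222234443332110014...
206 ................640111111112334456.776654221003666
207 ................64001111112356.6555555556642111455
208 .................601111123466654444444434455311455
209 .................611111235665444444444333334542455
210 .................631111356544444444333233323333355
211 .................631013565444433444433333334344355
212 .................631124654443343222111111111123344
213 ..................41135632443221111111111111111234
214 ..................61146344321111111111111111111112
```

The jar's underside outline matches the prediction within about 1 px. I'll refine the tilt with a subpixel line fit of the head's side edges and the lens centroids.

Run:
```python
from h import *
np.set_printoptions(precision=4,suppress=True)
g=cv2.cvtColor(D["scene"]["color"],cv2.COLOR_RGB2GRAY).astype(float)
def cross(y,x0,x1,step,th):
    for x in range(x0,x1,step):
        a,b=g[y,x],g[y,x+step]
        if (a-th)*(b-th)<=0 and a!=b: return x+step*(th-a)/(b-a)
le=[(y,cross(y,230,255,1,110)) for y in range(216,231)]
ri=[(y,cross(y,265,250,-1,70)) for y in range(224,241)]
print("L",[(y,round(x,1)) for y,x in le if x]);print("R",[(y,round(x,1)) for y,x in ri if x])
# glass centroids: glass hue/gray differs from ring; use ring+glass bright blob in both
t=cv2.cvtColor(D["top"]["color"],cv2.COLOR_RGB2GRAY)
for n,im,(x0,y0,x1,y1) in(("scene",g.astype(np.uint8),(240,214,262,231)),("top",t,(264,163,280,180))):
    print(n,x0,y0);[print("".join("%4d"%k for k in r)) for r in im[y0:y1,x0:x1]]
```

```text
L [(217, np.float64(245.8)), (218, np.float64(244.2)), (219, np.float64(243.4)), (220, np.float64(242.7)), (221, np.float64(242.1)), (222, np.float64(241.3)), (223, np.float64(240.7)), (224, np.float64(240.3)), (225, np.float64(239.7)), (226, np.float64(239.1)), (227, np.float64(238.4)), (228, np.float64(237.7)), (229, np.float64(237.5)), (230, np.float64(237.5))]
R [(228, np.float64(259.3)), (229, np.float64(259.1)), (230, np.float64(258.7)), (231, np.float64(258.5)), (232, np.float64(257.8)), (233, np.float64(257.2)), (234, np.float64(256.7)), (235, np.float64(255.8)), (236, np.float64(255.9)), (237, np.float64(256.2)), (238, np.float64(258.0)), (239, np.float64(259.0)), (240, np.float64(259.1))]
scene 240 214
 193 194 195 198 198 200 202 203 205 205 206 207 207 207 207 207 207 208 207 207 207 208
 197 198 198 200 203 203 199 195 196 199 203 205 204 205 205 206 205 206 207 207 208 207
 198 200 200 201 202 199 171 144 146 161 187 199 196 196 199 204 205 204 206 206 207 206
 200 202 203 201 174 130 104 127 167 186 194 197 196 197 199 201 199 197 200 203 203 204
 201 203 203 177 117  
[... 1551 characters left out ...]
20 189 186 163 156 157 157 157 162 182 193 161  23
 103  14  65 151 184 157 158 157 157 157 158 159 157 166 167  18
  53  22  93 182 181 151 157 157 158 158 159 158 152 157 167  38
  59  37  56 140 182 151 158 158 158 158 157 157 148 148 164  28
  72  33  34 119 183 150 159 158 157 157 157 156 165 178 125  34
 164  46  28  57 138 191 179 157 157 156 154 166 191 169  51  44
 171  57  47  32  81 164 180 139 145 142 155 193 174  79  45  81
  93  57  61  75  56  52  99 159 190 179 135  92  50  53  89 125
 119  93  68 100 116  80  44  49  56  53  54  55  71  90 126 128
 127 124 124 126 127 124 123 110  70  71  89 123 125 126 129 128
 126 127 129 127 128 128 128 127 124 124 125 129 129 128 129 129
```

Run:
```python
from h import *
np.set_printoptions(precision=4,suppress=True)
S=(252.8,222.2);Tp=(272.4,171.1)
print("tri",tri(S,Tp),onz("scene",S,.0966),onz("top",Tp,.0966))
for yw in(22.5,23.4,24.3):
  for T in(29,31,33):
    _,_,v,a=target(T,yw,piv=(.641,.1175,.075));L=v-.1*a
    d=proj("scene",L)-proj("scene",L-.042*a);print(yw,T,np.degrees(np.arctan2(-d[1],d[0])).round(1),"lens",L,"v",v)
```

```text
tri [0.6308 0.1132 0.0937] [0.6283 0.1162 0.0966] [0.63   0.1124 0.0966]
22.5 29 60.5 lens [0.6298 0.1129 0.0969] v [0.585  0.0943 0.1843]
22.5 31 57.7 lens [0.6291 0.1126 0.0964] v [0.5815 0.0929 0.1821]
22.5 33 55.0 lens [0.6284 0.1123 0.096 ] v [0.5781 0.0914 0.1798]
23.4 29 60.4 lens [0.6299 0.1127 0.0969] v [0.5854 0.0934 0.1843]
23.4 31 57.7 lens [0.6292 0.1124 0.0964] v [0.5819 0.0919 0.1821]
23.4 33 55.0 lens [0.6285 0.1121 0.096 ] v [0.5785 0.0905 0.1798]
24.3 29 60.4 lens [0.63   0.1125 0.0969] v [0.5858 0.0926 0.1843]
24.3 31 57.7 lens [0.6293 0.1122 0.0964] v [0.5823 0.091  0.1821]
24.3 33 55.0 lens [0.6286 0.1119 0.096 ] v [0.579  0.0895 0.1798]
```

Combined estimate: tilt 30.5°, lens at (0.629, 0.1143, 0.0966). Correcting the pose to that.

```bash
cat >> h.py <<'E'
def fin():
    p,R,v,a=target(30.5,23.4,piv=(.6406,.1193,.075));print("v",v.round(4));go(p,R=R)
E
python3 -c "
from h import *
fin()"
```

```text
v [0.5824 0.0941 0.1827]
shift [ 0.0013 -0.0003 -0.0001] turn [-0.0276 -0.0013 -0.0007] f [ 0.6  0.5 -0.6] w 0.0337 t 16.6167 j [ 0.07  0.07 -0.39  0.62  0.16  1.27]
```

Call:
carry_out(
  plan=[
    [[0.001, 0, 0, -0.014, -0.001, 0, 0.03], [0.001, 0, 0, -0.0275, -0.001, 0, 0.03], [0.001, 0, 0, -0.0275, -0.001, 0, 0.03], [0.001, 0, 0, -0.0275, -0.001, 0, 0.03], [0.001, 0, 0, -0.0275, -0.001, 0, 0.03]],
  ],
)

```text
clock: 17.03
position: [0.5625, 0.0852, 0.2201]
tcp_rot: [2.609, -0.001, 1.979]
ft_force: [0.1, -0.3, -0.7]
width: 0.0339
grasp_force: 60.3
```

Call:
carry_out(
  plan=[
    [[0, 0, 0, 0, 0, 0, 0.03], [0, 0, 0, 0, 0, 0, 0.03], [0, 0, 0, 0, 0, 0, 0.03]],
  ],
)

```text
clock: 17.28
position: [0.5627, 0.0852, 0.2202]
tcp_rot: [2.609, -0.001, 1.979]
ft_force: [0.2, -0.3, -1.8]
width: 0.0337
grasp_force: 60.3
```

Run:
```python
from h import *
from rig import viewer,env
fin()
p,R,v,a=target(30.5,23.4,piv=(.6406,.1193,.075))
c=viewer.snapshot("scene")["color"].astype(int);o=D["scene"]["color"].astype(int)
d=np.abs(o-c).max(2);g=c.mean(2)
for y in range(176,204):print(y,"".join("." if d[y,x]<10 else "0123456789"[int(g[y,x]//26)] for x in range(255,295)))
M=R.as_matrix();e=np.array([proj("scene",v+.018*(np.cos(q)*M[:,0]+np.sin(q)*M[:,1])) for q in np.arange(0,6.28,.1)])
print("pred ellipse",e.min(0),e.max(0),env.get_state()["joint_vel"].round(3))
```

```text
v [0.5824 0.0941 0.1827]
shift [ 0.0003 -0.0005 -0.0001] turn [-0.     -0.0003 -0.0007] f [ 0.2 -0.3 -1.8] w 0.0337 t 17.2833 j [ 0.06  0.06 -0.42  0.58  0.17  1.27]
176 ..........311133346665555544444443111...
177 .........6411233356665444444444432.11..1
178 .......8.6312333466666554444444..211..11
179 .........62123335666666554444..3211...11
180 ........6522333456.6666655444.3211.11111
181 .........753333555.5666655544.3211.11111
182 ........7.6433355555555555544.3221.11111
183 ........8.6323455555555555444.2332.11111
184 .....88.8.643344.55555444444.23331.11..1
185 ...........5444455555544.443.33321......
186 ...........4.5544555444..433233211......
187 ...........4455...55444..43.3.3111......
188 ..........4.455....4444..322..211.......
189 .........544.55...444444..233211........
190 .........5544...54444444..33321.........
191 ........5......544444443..332.1.........
192 .......555555554444444332.33111.........
193 .......4555555444444.4....21............
194 .......455555544444.4333................
195 .......44555444444443355................
196 ........445544444444346.................
197 .........4444444.44335..8.......8.....8.
198 ..........444444..3347.8................
199 ...........33444.3346.................8.
200 ............2334434....88...............
201 ............................8........8..
202 ..............................8.........
203 ........................................
pred ellipse [262.37897082 190.58997635] [275.73125868 201.23475547] [-0.002 -0.001 -0.001 -0.001 -0.     0.   ]
```

The arm is still and the jar is in place within about 1–2 mm of the estimate. Handing in.

```bash
python3 -c "
from rig import workorder
print(workorder.finish_job())"
```

```text
the job is handed in; nothing more can be done
None
```

I pushed the camera button to its stop with the stylus, put the stylus back with its collar on the stand, and handed in at about 17 s with the small jar held still in front of the lens. It should sit within a few mm of 100 mm; the lens tilt I squared it to (30.5°) was measured from the pictures to about 2°, and no result came back.

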